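# Lock the rubber mould and hold the press run button

## Task

With closed fingers, press the mould's blue-headed lock pin fully home, then its orange-headed lock pin fully home, then press the green run button fully down; the program finishes while still holding the green button down. Only touch and press: do not lift the mould or shove it along, do not press the red or white button, and leave the loose things on the bench where they are.

Things in the scene. Friction and masses are not known exactly. Their poses are not given: they have to be found in the camera images.
- mould: Loose closed dark mould, 200 x 140 x 40 mm (x, y, z), 2 to 3 kg, flat on a fixed dark steel platen 20 mm thick, 240 x 180 mm. Origin: centre of its underside, z up. A steel carrying handle stands out 30 mm from its -x side. Steel collars 42 mm across, 6 mm high, on its top at (-72, 45) mm (blue pin) and (72, -45) mm (orange pin). A loose steel ring lies near the middle of its top.
- blue_top (a point): Centre of the top of the blue pin's head (disc 28 mm across, 14 mm high, on a 12 mm brass stem). It goes down with the pin: 72 mm above the mould's underside when fully out, 60 mm when home, where the head rests on its collar.
- orange_top (a point): The same point on the orange pin's head, same sizes and heights.
- blue_pin (a joint): Blue lock pin: 0 fully out, 0.012 m fully home, growing as it goes down. Starts 0 to 3 mm in. Stiff sliding fit of about 5 N, no spring: it stays where it is left.
- orange_pin (a joint): Orange lock pin: as the blue one, 0 out, 0.012 m home.
- run_box: Fixed grey control box, 74 x 74 x 50 mm, with the green button; origin at the centre of its underside, 8 mm above the bench on an aluminium strip 290 x 100 mm. Three such boxes stand in a row 88 mm apart in any order; the tops of all three buttons are 73 mm above the undersides of their boxes.
- run_top (a point): Centre of the top of the green round button (32 mm across), which stands 11 mm above its black housing ring; it moves down with the button.
- run (a joint): Green hold-to-run button: 0 out, 0.007 m fully down; springs back when let go. About 2.4 N to start it, 8 N to hold it fully down.
- stop_top (a point): Centre of the top of the red round button (40 mm across) on a yellow box. Not to be pressed.
- stop (a joint): Red button: 0 out, 0.007 m down. Not to be pressed.
- reset_top (a point): Centre of the top of the white round button (32 mm across) on a grey box. Not to be pressed.
- reset (a joint): White button: 0 out, 0.007 m down. Not to be pressed.
- spacer: Loose steel ring, 38 mm across, 12 mm high, lying on the mould's top near its middle; origin at the centre of its underside. Leave alone.
- driver: Loose screwdriver with an orange handle, about 200 mm long, lying in the gap between mould and boxes. Leave alone.
- pin_cup: Loose open steel cup, 72 mm across, 50 mm high, in the gap between mould and boxes; origin at the centre of its underside. Leave alone.
- meter: Loose yellow meter, 130 x 75 x 35 mm, lying to the left; origin at the centre of its underside. Leave alone.
- test_plate: Loose black plate, 120 x 90 x 12 mm, lying to the right; origin at the centre of its underside. Leave alone.

How it is judged:
On the way, in this order (a step that is already met when the one before it is completed fails the run):
1. the blue pin is fully home (value of joint blue_pin above 0.0105 m), for 0.2 s.
2. the orange pin is fully home (value of joint orange_pin above 0.0105 m), for 0.2 s.
3. the fingers hold the green button down (value of joint run above 0.005 m and contact force between the fingers and run_box above 1.5 N), for 0.3 s.
At the end, for the whole second after the job is handed in: Both pins home (within 1.5 mm of the end of their 12 mm travel), the green button held at least 5 mm down (of 7) by the fingers with more than 1.5 N, the red and white buttons out (less than 2 mm down), the mould flat, at rest and within 25 mm of where it began (all of step 3 and value of joint each of blue_pin, orange_pin above 0.0105 m and value of joint each of stop, reset below 0.002 m and distance of mould from where it was at the start of the episode below 0.025 m and angle between mould's own z axis and vertical below 0.08 rad and linear speed of mould below 0.02 m/s); the arm keeps its last pose, push and grip.
It fails at once if the orange pin is pressed before the blue pin is home (value of joint orange_pin above 0.006 m and value of joint blue_pin below 0.0105 m).
It fails at once if the green button is pressed before both pins are home (value of joint run above 0.003 m and value of joint any of blue_pin, orange_pin below 0.0105 m).
It fails at once if the red or white button is pressed (value of joint any of stop, reset above 0.003 m).
It fails at once if the mould is lifted more than 10 mm, tipped or shoved more than 25 mm (height (world z) of mould above 0.03 m or angle between mould's own z axis and vertical above 0.1 rad or distance of mould from where it was at the start of the episode above 0.025 m).
It fails at once if a loose bystander is moved more than 30 mm (distance of any of spacer, driver, pin_cup, meter, test_plate from where it was at the start of the episode above 0.03 m).
It also fails if it takes over 43 s, if anything falls off the work surface, if the arm or the gripper's body presses on something with over 40 N, if the wrist force passes 120 N, or if a joint passes its speed limit or range.

## Robot

A 6-joint arm with a two-finger parallel gripper is mounted at the origin on the work surface. World frame = base frame: x ahead of the robot, y to its left, z up, the work surface at z = 0. Lengths are in m, angles in rad, forces in N, time in s.
With the tool pointing down it reaches from about 0.35 to 0.975 m from the base axis. Payload 4.9 kg.
Tool frame: the origin (TCP) lies on the centre line of the jaws, within the pads' length; the fingertips stand 19 mm ahead of it and the grasp point (between the pads) is the TCP; z points along the fingers, y is the line along which they close (so a half turn about z gives the same grasp; the last joint's range is limited). The gripper opens to 85 mm and grips with 20 to 120 N. Pads are 22 mm wide; open, the fingers measure 114 mm over their backs; the gripper's body (76 mm by 85 mm) begins 54 mm behind the grasp point. The pads swing forward as they close: fully open they stand 13 mm farther back than shut.
Start: joints at [-1.342, 0.053, 1.613, -0, 1.476, -0.119], TCP at [0.213, -0.588, 0.25] pointing down, gripper open.
Joint ranges: [-3.01, 3.01], [-1.01, 2.22], [0.06, 2.58], [-1.02, 4.17], [0.09, 2.62], [-3.14, 3.14]. Speed limits (rad/s): [2.57, 2.57, 3.14, 3.14, 3.14, 3.14].

## Interface

Orientations are given as a unit quaternion [w, x, y, z].
In Python, from plant import state, grab_frame, ticket, spotter gives the robot as it stands.
- The arm moves only by the tool apply_moves, never from a script. Its argument "series" is a list of rows, each an object of numbers: "jaw": the closure, from 0 (fully open) to 1 (shut); "dx", "dy", "dz": the shift along the tool's x, y, z in mm; "turn": the turn about the tool's z in rad. A call has 1 to 5 rows; each row is the pose to reach, as a shift and turn from the pose commanded when the call began, along the tool's axes at that moment; what a row does not reach only later rows make up. A row lasts 1/12 s, in which the tool goes at most 41.7 mm and 7.16 degrees, less where a joint would pass 70% of its speed; a pose out of reach is approached as far as the arm can. A call with a gripper value outside its range is refused whole. The fingers move at their own pace and stop on an object; the grip force is fixed at half the most. Time passes only in rows, so rows that repeat a pose let the fingers close. It gives the time, the measured TCP pose, the force, the opening and the grip force at its end, in the units of the state.
- state(): the state, without advancing time (a new reading comes with each control period).
- grab_frame(name): name is "side" or "top" or "wrist"; returns a dict with "pixels" (420x560x3 uint8, red, green, blue), "mtx" (3x3 intrinsics, pixels), "camera_from_world" (4x4, takes a point from world to camera coordinates). Camera axes: x right, y down, z forward; pixel columns grow to the right and rows downward; lengths in m; the calibration is good to about 2 mm. A picture is of the moment at which its call begins. There is no depth.
- ticket.job_done(): hands the job in; it is judged then, once.
Trained networks look in a picture, given as the dict that the camera call returned (one of the last four; its "shot" number tells which), for a name from the list of things; names that differ only in an ending like _2 or _b are one class to them, and where a whole thing is asked for, a point or a joint stands for the part that bears it (a point fixed in the world has none). Each returns a list of dicts, best first, with "conf" (0 to 1); they miss things now and then, are a little off and sometimes report something else, mostly with a low value. They report only what shows in the picture. A call takes as long as a camera call.
- spotter.outline_of(picture, target): "region" (420x560 bool, what is visible of it) and "extent" ([left, top, right, bottom] in pixels, round what is visible of it).
The state is a dict: "time": time; "joint_pos": joint angles; "joint_vel": joint speeds; "joint_efforts": joint torques, N m; "tool_pos": TCP position; "tool_rot": TCP orientation; "contact_force": force on the tool from outside, world axes, zero at the start; "ft_torque": the same for the moment, N m; "gripper_width": opening from 0.0 (shut) to 1.0 (fully open); "grasp_force": force on a finger pad.
Only numpy, scipy, OpenCV 4.12 (cv2) and the standard library are available. Lean on these libraries where they do the work, as an engineer would, in place of code of your own. Each camera call takes 0.05 s, during which the arm holds its last target. There are 200 camera calls.

## Working session

There is one attempt and no reset: what is moved stays moved. The work goes in short steps, Python scripts to look and compute and a tool call to move; the robot and the scene stay as the last step left them, time stands still between calls to the robot, and variables do not carry over. Pictures are saved under pics/ and viewed, at most 10 in all, crops included, and the job is handed in when it is done.

Besides the shell and the picture viewer there is one more tool, called after ">>>" as name(argument=value, ...) on one line, values as JSON. apply_moves: Moves the arm, as the interface text tells. Its arguments: {"type":"object","properties":{"series":{"type":"array","items":{"type":"object","properties":{"jaw":{"type":"number"},"dx":{"type":"number"},"dy":{"type":"number"},"dz":{"type":"number"},"turn":{"type":"number"}}}}},"required":["series"]}

```bash
mkdir -p pics; ls; cat > h.py <<'E'
import numpy as np, cv2
from plant import state, grab_frame, ticket, spotter
def ray(f,uv,z):
    T=np.array(f["camera_from_world"]);R,t=T[:3,:3],T[:3,3];c=-R.T@t
    d=R.T@np.linalg.solve(np.array(f["mtx"]),[uv[0],uv[1],1]);return c+d*(z-c[2])/d[2]
def cen(r):
    m=cv2.moments(r["region"].astype(np.uint8),True);return np.array([m["m10"],m["m01"]])/m["m00"]
def save(f,n): cv2.imwrite(n,cv2.cvtColor(f["pixels"],cv2.COLOR_RGB2BGR))
E
python3 - <<'E'
from h import *
s=state();print(s)
Z=dict(blue_top=.09,orange_top=.09,run_top=.081,stop_top=.081,reset_top=.081,mould=.06,spacer=.072)
for n in("top","side"):
    f=grab_frame(n);save(f,f"pics/{n}0.png")
    T=np.array(f["camera_from_world"]);print(n,-T[:3,:3].T@T[:3,3])
    for k,z in Z.items():
        for r in spotter.outline_of(f,k)[:2]:print(n,k,round(r["conf"],2),r["extent"],cen(r).round(1),ray(f,cen(r),z).round(4))
E
```

```text
pics
{'time': 0.0, 'joint_pos': array([-1.34199751e+00,  5.33421025e-02,  1.61429769e+00,  7.45582204e-06,
        1.47604314e+00, -1.18982673e-01]), 'joint_vel': array([ 0.00034548, -0.00064191,  0.00052408,  0.00157693,  0.00085259,
       -0.00061978]), 'joint_efforts': array([ 4.47955235e-04, -3.93677759e+01, -3.70177674e+01, -1.52782955e-04,
        6.98031407e-03,  4.09491108e-08]), 'tool_pos': array([ 0.21288417, -0.58699204,  0.24906995]), 'tool_rot': array([-1.04376796e-03,  9.84918587e-01,  1.73015272e-01, -5.36525326e-05]), 'contact_force': array([0.83207106, 0.12603861, 0.23942155]), 'ft_torque': array([ 0.00095122,  0.01939971, -0.00789273]), 'grasp_force': 0.0, 'gripper_width': 1.0023628925772274}
top [ 0.2908276  -0.00213684  1.42042929]
top blue_top 0.56 [165.8, 244.4, 178.2, 253.9] [171.  246.5] [0.4438 0.2549 0.09  ]
top orange_top 0.57 [197.8, 184.8, 207.7, 197.6] [203.7 189.8] [0.5927 0.1719 0.09  ]
top run_top 0.3 [339.9, 246.1, 368.1, 275.5] [352.3 260.1] [ 0.4033 -0.2137  0.081 ]
top stop_top 0.67 [342.6, 184.4, 357.2, 200.8] [349.4 193.2] [ 0.5807 -0.2133  0.0
[... 442 characters left out ...]
7.3, 220.0, 357.3, 231.3] [351.4 225.5] [ 0.4953 -0.2164  0.072 ]
side [0.44596805 0.85650341 0.61109376]
side blue_top 0.55 [308.0, 267.8, 319.4, 285.0] [314.6 277.1] [0.446  0.2632 0.09  ]
side orange_top 0.65 [246.3, 241.7, 260.0, 256.0] [250.9 248.5] [0.5913 0.1798 0.09  ]
side run_top 0.61 [222.2, 204.1, 245.1, 231.1] [233.6 214.9] [0.6641 0.0288 0.081 ]
side run_top 0.58 [328.3, 174.5, 340.1, 180.5] [331.3 177.1] [ 0.4071 -0.2134  0.081 ]
side stop_top 0.66 [266.2, 173.2, 282.1, 180.7] [274.6 176.3] [ 0.5837 -0.2051  0.081 ]
side mould 0.59 [234.9, 243.3, 338.8, 308.3] [282.9 278.9] [0.5132 0.2407 0.06  ]
side spacer 0.6 [269.2, 258.0, 288.8, 273.7] [279.2 267.2] [0.5234 0.2174 0.072 ]
```

```bash
python3 - <<'E'
import cv2
a=cv2.imread("pics/top0.png")[150:310,80:400];cv2.imwrite("pics/top0c.png",cv2.resize(a,None,fx=2.5,fy=2.5,interpolation=2))
a=cv2.imread("pics/side0.png")[140:330,180:400];cv2.imwrite("pics/side0c.png",cv2.resize(a,None,fx=3,fy=3,interpolation=2))
E
```

```text
(no output)
```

View pics/top0c.png

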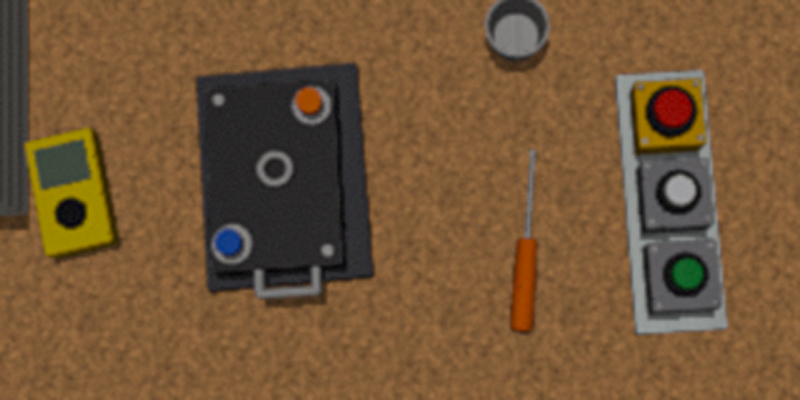

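View pics/side0c.png

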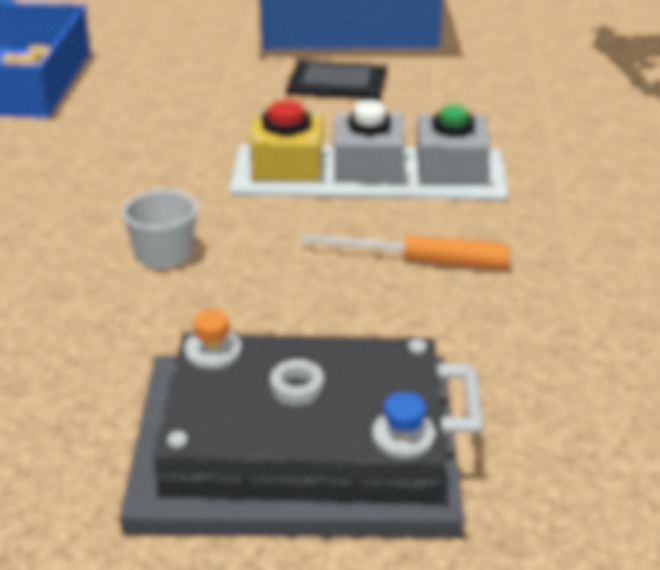

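The top view shows the mould on the left: blue pin near pixel (171,247), orange near (204,191). The control boxes are on the right: red at the far end, white in the middle, green nearest the robot at about (355,259). The network's low-confidence top-view run_top region covered the whole box (centre 352,260), so I'll refine by colour while I move.

>>> apply_moves(series=[{"jaw": 1, "dx": 30, "dy": -26}, {"jaw": 1, "dx": 60, "dy": -53}, {"jaw": 1, "dx": 90, "dy": -79}, {"jaw": 1, "dx": 120, "dy": -106}, {"jaw": 1, "dx": 150, "dy": -132}])

```text
invalid input at $.series[0]: expected keys jaw, dx, dy, dz, turn
```

```bash
cat >> h.py <<'E'
from scipy.spatial.transform import Rotation
def hue(f,lo,hi,box,smin=130):
    h=cv2.cvtColor(f["pixels"],cv2.COLOR_RGB2HSV);m=cv2.inRange(h,(lo,smin,40),(hi,255,255))
    k=np.zeros_like(m);x0,y0,x1,y1=map(int,box);k[y0:y1,x0:x1]=m[y0:y1,x0:x1]
    n,l,st,c=cv2.connectedComponentsWithStats(k);i=1+np.argmax(st[1:,4]);return c[i],st[i]
def shift(w):
    s=state();q=s["tool_rot"];R=Rotation.from_quat(np.r_[q[1:],q[0]]).as_matrix()
    return (R.T@(np.array(w)-s["tool_pos"])*1000).round(1),s["tool_pos"].round(4)
E
python3 - <<'E'
from h import *
B=dict(top=dict(blue=(100,130,160,235,185,260),orange=(5,18,192,180,215,202),green=(45,85,340,245,372,275)),
 side=dict(blue=(100,130,300,262,330,292),orange=(5,18,240,238,268,260),green=(45,85,320,168,345,186)))
for n in B:
    f=grab_frame(n)
    for k,b in B[n].items():
        c,st=hue(f,*b[:2],b[2:]);print(n,k,c.round(1),st,[ray(f,c,z).round(4) for z in ((.077,) if k=="green" else (.09,.083))])
print(shift((.45,-.15,.25)))
E
```

```text
top blue [171.1 246.5] [166 242  11  10  82] [array([0.4439, 0.2547, 0.09  ]), array([0.4447, 0.2561, 0.083 ])]
top orange [203.1 189.8] [198 185  11  11  91] [array([0.5928, 0.1736, 0.09  ]), array([0.5944, 0.1746, 0.083 ])]
top green [354.6 259. ] [349 253  13  13 131] [array([ 0.4064, -0.2206,  0.077 ])]
side blue [314.5 276.3] [308 271  14  12 140] [array([0.4462, 0.2607, 0.09  ]), array([0.4462, 0.2527, 0.083 ])]
side orange [250.1 248.1] [244 243  12  12 109] [array([0.5935, 0.1787, 0.09  ]), array([0.5955, 0.1696, 0.083 ])]
side green [330.8 178.8] [327 176   9   6  43] [array([ 0.4086, -0.2098,  0.077 ])]
(array([ 3.719e+02, -3.306e+02,  3.000e-01]), array([ 0.213 , -0.5876,  0.2503]))
```

>>> apply_moves(series=[{"jaw": 1, "dx": 30, "dy": -26, "dz": 0, "turn": 0}, {"jaw": 1, "dx": 60, "dy": -53, "dz": 0, "turn": 0}, {"jaw": 1, "dx": 90, "dy": -79, "dz": 0, "turn": 0}, {"jaw": 1, "dx": 120, "dy": -106, "dz": 0, "turn": 0}, {"jaw": 1, "dx": 150, "dy": -132, "dz": 0, "turn": 0}])

```text
time: 1.32
tool_pos: [0.3095, -0.4107, 0.2503]
tool_rot: [0.0, 0.985, 0.173, 0.0]
contact_force: [1.2, -0.4, 0.3]
gripper_width: 0.3
grasp_force: 0.0
```

>>> apply_moves(series=[{"jaw": 1, "dx": 30, "dy": -26, "dz": 0, "turn": 0}, {"jaw": 1, "dx": 60, "dy": -53, "dz": 0, "turn": 0}, {"jaw": 1, "dx": 90, "dy": -79, "dz": 0, "turn": 0}, {"jaw": 1, "dx": 120, "dy": -106, "dz": 0, "turn": 0}, {"jaw": 1, "dx": 150, "dy": -132, "dz": 0, "turn": 0}])

```text
time: 1.73
tool_pos: [0.4056, -0.2353, 0.2506]
tool_rot: [0.0, 0.985, 0.173, 0.0]
contact_force: [0.8, 0.1, -0.1]
gripper_width: -0.001
grasp_force: 0.0
```

```bash
python3 -c "
from h import *
s=state();print(s['joint_pos'].round(2),s['contact_force'].round(2),s['gripper_width'],s['time']);print(shift((.445,.256,.25)))"
```

```text
[-0.68 -0.34  1.96  0.    1.51  0.54] [ 0.77  0.06 -0.09] -0.0005833583576599921 1.7333
(array([ 2.043e+02, -4.485e+02,  4.000e-01]), array([ 0.4056, -0.2353,  0.2506]))
```

>>> apply_moves(series=[{"jaw": 1, "dx": 16, "dy": -36, "dz": 0, "turn": 0}, {"jaw": 1, "dx": 33, "dy": -72, "dz": 0, "turn": 0}, {"jaw": 1, "dx": 49, "dy": -108, "dz": 0, "turn": 0}, {"jaw": 1, "dx": 65, "dy": -144, "dz": 0, "turn": 0}, {"jaw": 1, "dx": 80, "dy": -178, "dz": 0, "turn": 0}])

```text
time: 2.15
tool_pos: [0.4194, -0.0405, 0.2506]
tool_rot: [0.0, 0.985, 0.173, 0.001]
contact_force: [0.4, -0.1, 0.4]
gripper_width: -0.001
grasp_force: 0.0
```

>>> apply_moves(series=[{"jaw": 1, "dx": 16, "dy": -36, "dz": 0, "turn": 0}, {"jaw": 1, "dx": 33, "dy": -72, "dz": 0, "turn": 0}, {"jaw": 1, "dx": 49, "dy": -108, "dz": 0, "turn": 0}, {"jaw": 1, "dx": 65, "dy": -144, "dz": 0, "turn": 0}, {"jaw": 1, "dx": 80, "dy": -178, "dz": 0, "turn": 0}])

```text
time: 2.57
tool_pos: [0.4339, 0.1543, 0.2507]
tool_rot: [-0.0, 0.985, 0.173, 0.001]
contact_force: [0.9, -0.7, -0.2]
gripper_width: -0.003
grasp_force: 0.0
```

```bash
python3 -c "
from h import *
f=grab_frame('wrist');save(f,'pics/w1.png')
for k in('blue_top','orange_top'):
  for r in spotter.outline_of(f,k)[:2]:print(k,r['conf'],r['extent'],cen(r).round(1),ray(f,cen(r),.09).round(4))
b=hue(f,100,130,(0,0,560,420));print(b,ray(f,b[0],.09))
b=hue(f,5,16,(0,0,560,420),180);print(b,ray(f,b[0],.09))
T=f['camera_from_world'];print(-T[:3,:3].T@T[:3,3])
s=state();print(s['joint_pos'].round(2));print(shift((.445,.256,.25)))"
```

```text
blue_top 0.92 [151.5, 120.6, 186.3, 155.4] [168.7 138.2] [0.4462 0.2529 0.09  ]
orange_top 0.72 [152.3, 123.1, 187.6, 155.6] [169.2 138. ] [0.4465 0.2525 0.09  ]
orange_top 0.47 [321.3, 1.2, 342.6, 6.5] [332.7   0.9] [0.5792 0.1678 0.09  ]
(array([168.46653347, 138.36663337]), array([ 150,  122,   38,   34, 1001], dtype=int32)) [0.44602515 0.25302904 0.09      ]
(array([445.64954826, 260.75844032]), array([ 414,  220,   66,   83, 2103], dtype=int32)) [ 0.42563795 -0.00443518  0.09      ]
[0.50960901 0.18174073 0.37450632]
[ 0.18 -0.36  1.98 -0.    1.52  1.4 ]
(array([ 45.7, -91.6,   0.4]), array([0.4338, 0.1542, 0.2504]))
```

View pics/w1.png

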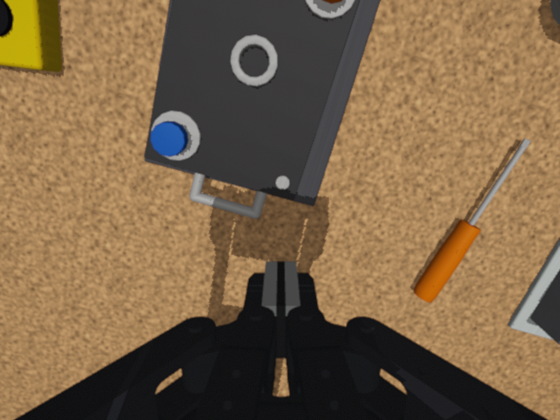

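The wrist view shows the blue head at about (169,138), off the fingers' line. That places it at (0.446, 0.253), which agrees with the top view to about 2 mm.

>>> apply_moves(series=[{"jaw": 1, "dx": 15, "dy": -30, "dz": 0, "turn": 0}, {"jaw": 1, "dx": 30, "dy": -60, "dz": 0, "turn": 0}, {"jaw": 1, "dx": 45, "dy": -89, "dz": 0, "turn": 0}, {"jaw": 1, "dx": 45, "dy": -89, "dz": 40, "turn": 0}, {"jaw": 1, "dx": 45, "dy": -89, "dz": 70, "turn": 0}])

```text
time: 3.13
tool_pos: [0.4475, 0.2516, 0.1808]
tool_rot: [-0.0, 0.985, 0.173, 0.002]
contact_force: [-0.0, 0.1, -1.3]
gripper_width: 0.002
grasp_force: 0.0
```

>>> apply_moves(series=[{"jaw": 1, "dx": 0, "dy": 0, "dz": 30, "turn": 0}, {"jaw": 1, "dx": 0, "dy": 0, "dz": 50, "turn": 0}, {"jaw": 1, "dx": 0, "dy": 0, "dz": 55, "turn": 0}, {"jaw": 1, "dx": 0, "dy": 0, "dz": 55, "turn": 0}])

```text
time: 3.47
tool_pos: [0.4452, 0.2495, 0.1235]
tool_rot: [0.001, 0.985, 0.172, -0.002]
contact_force: [0.5, -0.8, 0.1]
gripper_width: 0.003
grasp_force: 0.0
```

```bash
python3 -c "
from h import *
print(shift((.4455,.2535,.099)))
f=grab_frame('wrist');a=f['pixels'].copy()
cv2.imwrite('pics/w2.png',a[:,:,::-1])
f=grab_frame('side');a=f['pixels'][150:330,200:400];cv2.imwrite('pics/s2.png',cv2.resize(a,None,fx=3,fy=3)[:,:,::-1])"
```

```text
(array([ 1.7, -3.6, 24.4]), array([0.4452, 0.2495, 0.1235]))
```

View pics/w2.png

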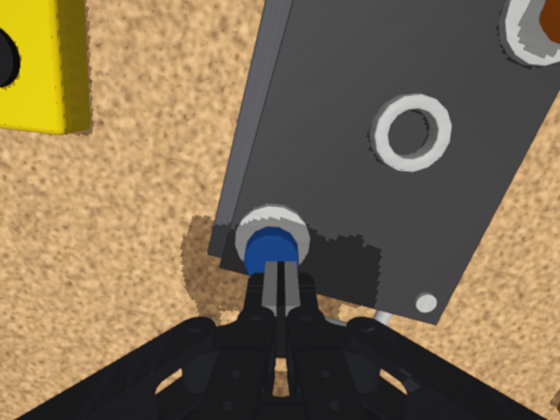

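View pics/s2.png

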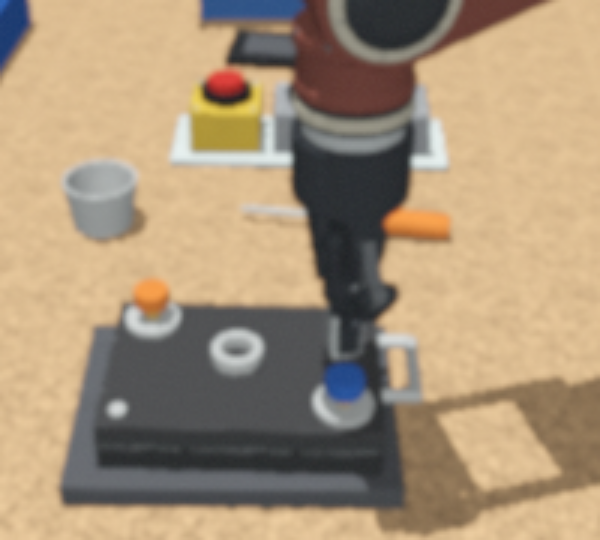

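The fingertips are over the blue head, which sits about 10 px left of the finger line. That matches the computed 4 mm shift, so I'll correct it and press gradually.

>>> apply_moves(series=[{"jaw": 1, "dx": 2, "dy": -4, "dz": 0, "turn": 0}, {"jaw": 1, "dx": 2, "dy": -4, "dz": 8, "turn": 0}, {"jaw": 1, "dx": 2, "dy": -4, "dz": 13, "turn": 0}, {"jaw": 1, "dx": 2, "dy": -4, "dz": 17, "turn": 0}, {"jaw": 1, "dx": 2, "dy": -4, "dz": 20, "turn": 0}])

```text
time: 3.98
tool_pos: [0.4467, 0.2557, 0.1054]
tool_rot: [-0.0, 0.985, 0.173, 0.0]
contact_force: [-1.4, -1.6, 5.1]
gripper_width: 0.0
grasp_force: 2.4
```

>>> apply_moves(series=[{"jaw": 1, "dx": 0, "dy": 0, "dz": 1.5, "turn": 0}, {"jaw": 1, "dx": 0, "dy": 0, "dz": 3, "turn": 0}, {"jaw": 1, "dx": 0, "dy": 0, "dz": 4, "turn": 0}, {"jaw": 1, "dx": 0, "dy": 0, "dz": 4, "turn": 0}])

```text
time: 4.32
tool_pos: [0.4467, 0.2557, 0.1014]
tool_rot: [-0.0, 0.985, 0.173, 0.0]
contact_force: [-1.0, 0.6, 3.2]
gripper_width: 0.004
grasp_force: 1.7
```

>>> apply_moves(series=[{"jaw": 1, "dx": 0, "dy": 0, "dz": 1, "turn": 0}, {"jaw": 1, "dx": 0, "dy": 0, "dz": 2, "turn": 0}, {"jaw": 1, "dx": 0, "dy": 0, "dz": 3, "turn": 0}, {"jaw": 1, "dx": 0, "dy": 0, "dz": 3, "turn": 0}])

```text
time: 4.65
tool_pos: [0.4468, 0.2557, 0.099]
tool_rot: [-0.0, 0.985, 0.173, 0.0]
contact_force: [-3.2, -0.2, 7.6]
gripper_width: -0.003
grasp_force: 3.9
```

>>> apply_moves(series=[{"jaw": 1, "dx": 0, "dy": 0, "dz": 1, "turn": 0}, {"jaw": 1, "dx": 0, "dy": 0, "dz": 2, "turn": 0}, {"jaw": 1, "dx": 0, "dy": 0, "dz": 2, "turn": 0}, {"jaw": 1, "dx": 0, "dy": 0, "dz": 2, "turn": 0}])

```text
time: 4.98
tool_pos: [0.4469, 0.2558, 0.0989]
tool_rot: [0.0, 0.985, 0.173, -0.0]
contact_force: [-7.9, -2.3, 18.0]
gripper_width: -0.001
grasp_force: 9.1
```

The blue pin has bottomed: the tip is at 0.080 m and the force climbs with no further motion. Next I lift and go towards orange.

>>> apply_moves(series=[{"jaw": 1, "dx": 0, "dy": 0, "dz": -35, "turn": 0}, {"jaw": 1, "dx": 0, "dy": 0, "dz": -70, "turn": 0}, {"jaw": 1, "dx": 10, "dy": 30, "dz": -90, "turn": 0}, {"jaw": 1, "dx": 25, "dy": 65, "dz": -100, "turn": 0}, {"jaw": 1, "dx": 40, "dy": 100, "dz": -100, "turn": 0}])

```text
time: 5.4
tool_pos: [0.5205, 0.1749, 0.1997]
tool_rot: [0.0, 0.985, 0.174, 0.003]
contact_force: [0.0, 0.7, 0.3]
gripper_width: 0.0
grasp_force: 0.0
```

>>> apply_moves(series=[{"jaw": 1, "dx": 0, "dy": 0, "dz": 0, "turn": 0}])

```text
time: 5.48
tool_pos: [0.5222, 0.1712, 0.1973]
tool_rot: [0.001, 0.985, 0.171, 0.002]
contact_force: [-0.8, -0.5, -0.5]
gripper_width: -0.001
grasp_force: 0.0
```

```bash
python3 -c "
from h import *
f=grab_frame('wrist');save(f,'pics/w3.png')
for k in('orange_top','blue_top'):
  for r in spotter.outline_of(f,k)[:2]:print(k,r['conf'],r['extent'],cen(r).round(1),ray(f,cen(r),.09 if k[0]=='o' else .08).round(4))
b=hue(f,5,16,(0,0,560,200),180);print(b,ray(f,b[0],.09),ray(f,b[0],.083))
print(shift((.5945,.1725,.2)))"
```

```text
orange_top 0.71 [293.5, 91.5, 340.4, 138.8] [316.3 113.6] [0.5935 0.1723 0.09  ]
blue_top 0.86 [125.0, 246.0, 166.5, 281.5] [144.6 262.9] [0.4488 0.2529 0.08  ]
blue_top 0.31 [207.5, 162.5, 258.2, 209.1] [232.3 184.7] [0.5287 0.2088 0.08  ]
(array([316.9844898 , 115.82693878]), array([ 295,   93,   43,   43, 1225], dtype=int32)) [0.5923056  0.17136772 0.09      ] [0.59214342 0.17054812 0.083     ]
(array([71.3, 28.2, -5.1]), array([0.5179, 0.1748, 0.195 ]))
```

View pics/w3.png

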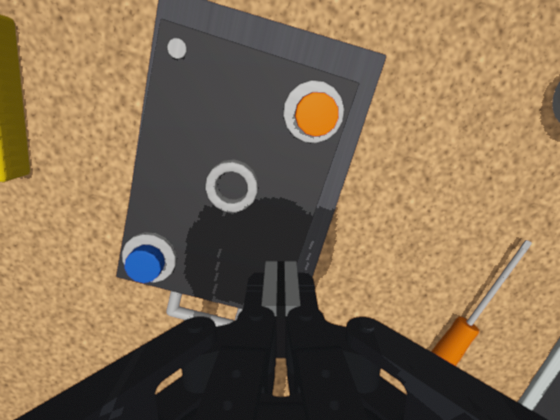

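The wrist view shows the orange head at (317,115) → (0.593, 0.172). Blue is down on its collar at (145,263), and the ring is undisturbed.

>>> apply_moves(series=[{"jaw": 1, "dx": 35, "dy": 14, "dz": 0, "turn": 0}, {"jaw": 1, "dx": 70, "dy": 28, "dz": 0, "turn": 0}, {"jaw": 1, "dx": 70, "dy": 28, "dz": 35, "turn": 0}, {"jaw": 1, "dx": 70, "dy": 28, "dz": 70, "turn": 0}, {"jaw": 1, "dx": 70, "dy": 28, "dz": 70, "turn": 0}])

```text
time: 6.05
tool_pos: [0.5879, 0.1728, 0.1172]
tool_rot: [-0.0, 0.985, 0.174, -0.008]
contact_force: [-1.5, -0.1, -1.2]
gripper_width: 0.0
grasp_force: 0.0
```

>>> apply_moves(series=[{"jaw": 1, "dx": 0, "dy": 0, "dz": 0, "turn": 0}, {"jaw": 1, "dx": 0, "dy": 0, "dz": 0, "turn": 0}, {"jaw": 1, "dx": 0, "dy": 0, "dz": 0, "turn": 0}])

```text
time: 6.3
tool_pos: [0.5947, 0.1735, 0.1291]
tool_rot: [-0.0, 0.985, 0.173, 0.002]
contact_force: [-0.5, 0.1, 0.1]
gripper_width: 0.002
grasp_force: 0.0
```

```bash
python3 -c "
from h import *
print(shift((.5935,.172,.099)))"
```

```text
(array([-1.7,  1. , 30.1]), array([0.5947, 0.1735, 0.1291]))
```

>>> apply_moves(series=[{"jaw": 1, "dx": -1, "dy": 1, "dz": 7, "turn": 0}, {"jaw": 1, "dx": -1, "dy": 1, "dz": 13, "turn": 0}, {"jaw": 1, "dx": -1, "dy": 1, "dz": 18, "turn": 0}, {"jaw": 1, "dx": -1, "dy": 1, "dz": 22, "turn": 0}, {"jaw": 1, "dx": -1, "dy": 1, "dz": 25, "turn": 0}])

```text
time: 6.72
tool_pos: [0.5935, 0.1715, 0.1018]
tool_rot: [-0.0, 0.985, 0.173, 0.001]
contact_force: [-1.3, -0.3, 4.3]
gripper_width: -0.001
grasp_force: 2.4
```

>>> apply_moves(series=[{"jaw": 1, "dx": 0, "dy": 0, "dz": 2, "turn": 0}, {"jaw": 1, "dx": 0, "dy": 0, "dz": 4, "turn": 0}, {"jaw": 1, "dx": 0, "dy": 0, "dz": 5.5, "turn": 0}, {"jaw": 1, "dx": 0, "dy": 0, "dz": 5.5, "turn": 0}])

```text
time: 7.05
tool_pos: [0.5938, 0.1715, 0.0989]
tool_rot: [0.0, 0.985, 0.173, 0.0]
contact_force: [-6.6, -1.6, 17.2]
gripper_width: 0.002
grasp_force: 8.2
```

>>> apply_moves(series=[{"jaw": 1, "dx": 0, "dy": 0, "dz": 1, "turn": 0}, {"jaw": 1, "dx": 0, "dy": 0, "dz": 2, "turn": 0}, {"jaw": 1, "dx": 0, "dy": 0, "dz": 2, "turn": 0}, {"jaw": 1, "dx": 0, "dy": 0, "dz": 2, "turn": 0}])

```text
time: 7.38
tool_pos: [0.5938, 0.1716, 0.0988]
tool_rot: [0.0, 0.985, 0.173, 0.0]
contact_force: [-10.9, -2.3, 25.2]
gripper_width: -0.002
grasp_force: 12.4
```

Orange is home too, again bottomed at tip 0.080 m. I lift and head for the green button, stopping short to look.

>>> apply_moves(series=[{"jaw": 1, "dx": 0, "dy": 0, "dz": -35, "turn": 0}, {"jaw": 1, "dx": 0, "dy": 0, "dz": -70, "turn": 0}, {"jaw": 1, "dx": 0, "dy": 0, "dz": -105, "turn": 0}, {"jaw": 1, "dx": -25, "dy": 25, "dz": -115, "turn": 0}, {"jaw": 1, "dx": -50, "dy": 50, "dz": -120, "turn": 0}])

```text
time: 7.8
tool_pos: [0.5645, 0.1077, 0.2172]
tool_rot: [0.0, 0.985, 0.174, 0.003]
contact_force: [0.3, -0.3, 0.7]
gripper_width: -0.002
grasp_force: 0.0
```

>>> apply_moves(series=[{"jaw": 1, "dx": -26, "dy": 24, "dz": 0, "turn": 0}, {"jaw": 1, "dx": -54, "dy": 48, "dz": 0, "turn": 0}, {"jaw": 1, "dx": -82, "dy": 72, "dz": 0, "turn": 0}, {"jaw": 1, "dx": -110, "dy": 96, "dz": 0, "turn": 0}, {"jaw": 1, "dx": -138, "dy": 120, "dz": 0, "turn": 0}])

```text
time: 8.22
tool_pos: [0.4727, -0.0536, 0.2128]
tool_rot: [-0.0, 0.985, 0.173, -0.001]
contact_force: [-1.3, -0.9, -0.6]
gripper_width: 0.002
grasp_force: 0.0
```

>>> apply_moves(series=[{"jaw": 1, "dx": -28, "dy": 20, "dz": 0, "turn": 0}, {"jaw": 1, "dx": -56, "dy": 40, "dz": 0, "turn": 0}, {"jaw": 1, "dx": -84, "dy": 60, "dz": 0, "turn": 0}, {"jaw": 1, "dx": -112, "dy": 80, "dz": 0, "turn": 0}, {"jaw": 1, "dx": -130, "dy": 90, "dz": 0, "turn": 0}])

```text
time: 8.63
tool_pos: [0.3808, -0.1832, 0.2129]
tool_rot: [0.0, 0.985, 0.172, -0.001]
contact_force: [0.2, 1.2, -0.2]
gripper_width: 0.001
grasp_force: 0.0
```

>>> apply_moves(series=[{"jaw": 1, "dx": 0, "dy": 0, "dz": 0, "turn": 0}, {"jaw": 1, "dx": 0, "dy": 0, "dz": 0, "turn": 0}, {"jaw": 1, "dx": 0, "dy": 0, "dz": 0, "turn": 0}])

```text
time: 8.88
tool_pos: [0.3827, -0.1811, 0.2132]
tool_rot: [-0.0, 0.985, 0.173, -0.0]
contact_force: [0.5, 0.4, -0.5]
gripper_width: 0.002
grasp_force: 0.0
```

```bash
python3 -c "
from h import *
f=grab_frame('wrist');save(f,'pics/w4.png')
for k in('run_top','reset_top','stop_top'):
  for r in spotter.outline_of(f,k)[:1]:print(k,r['conf'],r['extent'],cen(r).round(1),ray(f,cen(r),.081).round(4))
b=hue(f,45,85,(0,0,560,420));print(b,ray(f,b[0],.081))
print(shift((.4065,-.22,.12)))"
```

```text
run_top 0.93 [320.9, 172.2, 361.7, 212.1] [342.1 190.7] [ 0.4077 -0.2208  0.081 ]
reset_top 0.89 [364.1, 50.1, 413.6, 98.3] [387.   72.9] [ 0.4937 -0.2169  0.081 ]
(array([342.50581793, 191.06160164]), array([ 321,  170,   44,   43, 1461], dtype=int32)) [ 0.40754825 -0.2212087   0.081     ]
(array([ 8.5, 45. , 93.6]), array([ 0.3832, -0.1807,  0.2136]))
```

View pics/w4.png

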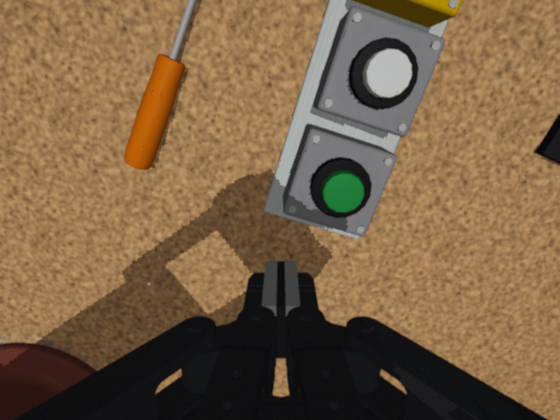

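The wrist view shows green at (342,191) → (0.4075, -0.221), with white at (387,73), 87 mm away. That matches the 88 mm spacing.

>>> apply_moves(series=[{"jaw": 1, "dx": 5, "dy": 24, "dz": 0, "turn": 0}, {"jaw": 1, "dx": 9, "dy": 46, "dz": 15, "turn": 0}, {"jaw": 1, "dx": 9, "dy": 46, "dz": 40, "turn": 0}, {"jaw": 1, "dx": 9, "dy": 46, "dz": 65, "turn": 0}, {"jaw": 1, "dx": 9, "dy": 46, "dz": 80, "turn": 0}])

```text
time: 9.5
tool_pos: [0.4064, -0.2205, 0.131]
tool_rot: [-0.001, 0.985, 0.174, -0.001]
contact_force: [-0.1, 0.0, -0.1]
gripper_width: -0.003
grasp_force: 0.0
```

>>> apply_moves(series=[{"jaw": 1, "dx": 0, "dy": 0, "dz": 6, "turn": 0}, {"jaw": 1, "dx": 0, "dy": 0, "dz": 10, "turn": 0}, {"jaw": 1, "dx": 0, "dy": 0, "dz": 10, "turn": 0}, {"jaw": 1, "dx": 0, "dy": 0, "dz": 10, "turn": 0}])

```text
time: 9.83
tool_pos: [0.4076, -0.2218, 0.1249]
tool_rot: [0.001, 0.985, 0.173, 0.001]
contact_force: [-0.4, -1.0, 0.1]
gripper_width: -0.003
grasp_force: 0.0
```

```bash
python3 -c "
from h import *
print(shift((.4075,-.221,.093)))"
```

```text
(array([ 0.1, -0.8, 31.9]), array([ 0.4076, -0.2218,  0.1249]))
```

>>> apply_moves(series=[{"jaw": 1, "dx": 0, "dy": 0, "dz": 9, "turn": 0}, {"jaw": 1, "dx": 0, "dy": 0, "dz": 17, "turn": 0}, {"jaw": 1, "dx": 0, "dy": 0, "dz": 22, "turn": 0}, {"jaw": 1, "dx": 0, "dy": 0, "dz": 26, "turn": 0}, {"jaw": 1, "dx": 0, "dy": 0, "dz": 28, "turn": 0}])

```text
time: 10.25
tool_pos: [0.4067, -0.2214, 0.0956]
tool_rot: [-0.0, 0.985, 0.173, -0.0]
contact_force: [-2.4, 2.2, 6.0]
gripper_width: 0.002
grasp_force: 2.9
```

>>> apply_moves(series=[{"jaw": 1, "dx": 0, "dy": 0, "dz": 2, "turn": 0}, {"jaw": 1, "dx": 0, "dy": 0, "dz": 4, "turn": 0}, {"jaw": 1, "dx": 0, "dy": 0, "dz": 5, "turn": 0}, {"jaw": 1, "dx": 0, "dy": 0, "dz": 5, "turn": 0}])

```text
time: 10.58
tool_pos: [0.4068, -0.2215, 0.0929]
tool_rot: [-0.001, 0.985, 0.173, -0.001]
contact_force: [-7.8, 5.7, 15.7]
gripper_width: 0.002
grasp_force: 7.9
```

>>> apply_moves(series=[{"jaw": 1, "dx": 0, "dy": 0, "dz": 1, "turn": 0}, {"jaw": 1, "dx": 0, "dy": 0, "dz": 1.5, "turn": 0}, {"jaw": 1, "dx": 0, "dy": 0, "dz": 1.5, "turn": 0}, {"jaw": 1, "dx": 0, "dy": 0, "dz": 1.5, "turn": 0}, {"jaw": 1, "dx": 0, "dy": 0, "dz": 1.5, "turn": 0}])

```text
time: 11.0
tool_pos: [0.4069, -0.2216, 0.0928]
tool_rot: [-0.001, 0.985, 0.173, -0.001]
contact_force: [-10.9, 8.2, 23.8]
gripper_width: -0.0
grasp_force: 11.9
```

The green button is bottomed at 24 N. I check the pins and bystanders once before handing in.

```bash
python3 -c "
from h import *
f=grab_frame('side');a=f['pixels'][140:330,180:400];cv2.imwrite('pics/s5.png',cv2.resize(a,None,fx=3,fy=3)[:,:,::-1])
print(state()['contact_force'])"
```

```text
[-11.45045204   7.28849488  24.42604908]
```

View pics/s5.png

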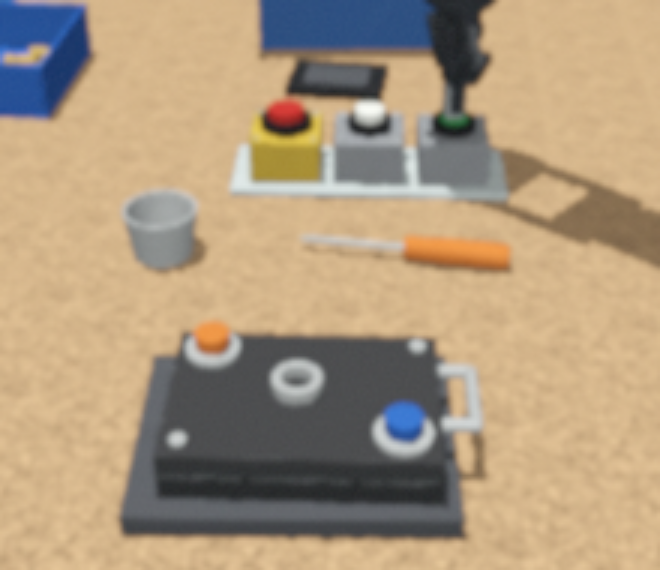

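The side view shows both pin heads down on their collars (crop pixels (212,338) and (404,420)). Green is held down at (454,122), and everything else is where it was.

```bash
python3 -c "
from h import *
print(ticket.job_done())"
```

```text
the job is handed in; nothing more can be done
None
```

The job is handed in: I pressed the blue pin home, then the orange, and the arm is holding the green button fully down at about 24 N. The last picture showed the mould and the loose things it covers unmoved; no verdict came back.

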